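# Set the slicing guide's length and counter-hold its lock bolt

### The arm

A 7-joint arm with a two-finger parallel gripper is mounted at the origin on a cart in front of the work surface, level with it; the furniture and walls round the work are solid. World frame = base frame: x ahead of the robot, y to its left, z up, the work surface at z = 0. Lengths are in mm, angles in rad, forces in N, time in s.
With the tool pointing down it reaches from about 400 to 900 mm from the base axis. Payload 5.6 kg.
Tool frame: the origin (TCP) lies at the very end of the fingers, on their centre line; the grasp point (between the pads) lies 19 mm behind it; z points along the fingers, y is the direction in which the jaws open and shut (so a half turn about z gives the same grasp; the last joint's range is limited). The gripper opens to 92 mm and grips with 3 to 60 N. Pads are 20 mm wide; open, the fingers measure 128 mm over their backs; the gripper's body (75 mm by 189 mm) begins 69 mm behind the grasp point.
Start: joints at [1.266, 0.468, -0.012, 1.603, 0.006, 1.071, -0.056], TCP at [168.19, -627.87, 214.592] pointing down, gripper open.
Joint ranges: [-2.53, 2.53], [-0.31, 2.02], [-1.57, 1.55], [0.28, 2.44], [-1.29, 4.43], [0.15, 1.84], [-2.92, 2.92]. Speed limits (rad/s): [2.57, 2.57, 3.14, 3.14, 3.14, 3.14, 3.14].

### API

Orientations are given as a rotation vector (axis times angle).
In Python, from station import robot, capture, camera_params, workorder, models gives the robot as it stands. Calls block until the motion is done:
- robot.move_pose(position, orientation): joint-space move of the TCP to a pose.
- robot.move_straight(position, frame=None, max_speed=150, stop_force=None): straight line of the TCP; frame=None keeps the orientation; max_speed is the mean speed in mm/s. With stop_force (N) it stops when the force on the tool has changed by that much, and returns True; else False.
- robot.movej(angles): joint-space move.
- robot.open_gripper() and robot.grab(newtons=None): open the fingers fully, or close them until they stop; newtons is the grip in N (None keeps the last).
- robot.sleep(seconds).
- robot.inverse_kinematics(position, orientation): joint angles nearest the present ones, or None.
- capture(name): name is "side" or "top"; returns (picture, depth): 384x512x3 uint8, blue, green, red; 384x512 float32, mm along the optical axis (not along the pixel's ray), 0 where there is no reading.
- camera_params(name): a dict with "fovy" (degrees; the focal length in pixels is half the picture's height over the tangent of half this angle, whatever the lens; pixels are square), "cx", "cy" (the principal point, pixels), "k1" (the pictures are not rectified: a ray, as slopes to the right and down, at radius r is drawn at 1 + k1 r^2 times it, then the intrinsics apply), "world_from_camera" (4x4, takes a point from camera to world coordinates). Camera axes: x right, y up, looking along -z (the intrinsics and any distortion apply to the point x, -y, -z); pixel columns grow to the right and rows downward; lengths in mm; the calibration is good to about 2 mm. A picture is of the moment at which its call begins. camera_params takes no time and is no camera call.
A pose or a line that the arm cannot do raises robot.IKError and nothing moves.
- workorder.finish_job(): hands the job in, once; it reports no verdict.
Trained networks look in the newest picture that a camera, given by its name, has taken for a name from the list of things; names that differ only in an ending like _2 or _b are one class to them, and where a whole thing is asked for, a point or a joint stands for the part that bears it (a point fixed in the world has none). Each returns a list of dicts, best first, with "confidence" (0 to 1); they miss things now and then, are a little off and sometimes report something else, mostly with a low value. They report only what shows in the picture. A call takes as long as a camera call.
- models.search_frame(name, camera): "box" ([left, top, right, bottom] in pixels, round what is visible of it).
Readings, each from a call of its own:
- robot.current_clock(): time.
- robot.current_qpos(): joint angles.
- robot.current_joint_vel(): joint speeds.
- robot.current_tau(): joint torques, N m.
- robot.current_eef_pos(): TCP position.
- robot.current_tool_rot(): TCP orientation.
- robot.current_wrist_force(): force on the tool from outside, world axes, zero at the start.
- robot.current_torque(): the same for the moment, N m.
- robot.current_width(): finger opening in mm.
Only numpy, scipy, OpenCV 4.12 (cv2) and the standard library are available. Lean on these libraries where they do the work, as an engineer would, in place of code of your own. Each camera call takes 0.05 s, during which the arm holds its last target.

### The job

On the loaf-slicing guide, pull the sprung gauge's black tab out to the left until its pointer lines up with the small steel rider on the scale, and leave it there. Then reach down into the gap behind the steel bracket, grip the hidden bolt head across its two broad flats and turn it so that the spanner on the front comes up level, holding only the head and not the spanner. Finish while still gripping and holding the head level, ready for me to tighten the nut, and leave the other things where they stand.

Things in the scene. Friction and masses are not known exactly. Their poses are not given: they have to be found in the camera images.
- guide: loaf-slicing guide, fixed, turned by up to 0.2 rad. Origin on the worktop under the middle of the bracket plate's rear face; x points away from the robot, y left, z up. Wooden board x -120..75, y -150..150, top z 20 mm. Steel bracket plate x -5..0, y -45..45, top z 107 mm. Wooden fence behind it x 52..64, y -50..50, same top. The 52 mm gap between them holds the bolt head; it is open above.
- gauge (a joint): how far the gauge's sprung slide is drawn out of its tube, m; 0 to 0.12, grows toward the guide's +y (left). It self-locks: friction 4 N plus a return spring of 20 N/m (4 to 6.5 N to draw out), and stays where it is left. The tube lies along y in front of the bracket at guide x -75 mm, axis at z 38 mm.
- tab_top (a point): centre of the top face of the gauge's upright black pull tab, at the left end of the slide: 22 mm (x) by 12 mm (y), from guide z 23 to 85 mm. Axes as the guide's. A thin pointer reaches from the tab toward the robot over the scale.
- pointer (a point): point on the tab's 2 mm thin pointer, in the middle plane of the tab (same y), above the scale strip.
- rider_mark (a point): middle of the small steel rider with a thumb screw, 8 mm wide in y and 16 mm high, set somewhere on the flat scale strip on the board at guide x -106 mm; it marks the length wanted. Axes as the guide's.
- bolt (a joint): turn of the lock bolt about its axis (along the guide's x, 85 mm above the worktop), rad. 0 = spanner level and the head's two broad flats upright; positive = spanner tail (on the right) down. Range -0.25 to 0.30; it swings freely, and the spanner's weight (about 0.06 N m) drops it to 0.30, the tail on its rest.
- head (a point): centre of the oblong steel bolt head (solid bolt_c0) hidden behind the bracket, on the bolt's axis at guide x 25, z 85 mm. The head is 20 mm along the axis (guide x 15..35), 18 mm between its two broad flats, 40 mm long. Its axes turn with the bolt: at bolt angle 0 as the guide's, flats facing +y and -y, long side upright; at angle a turned by a about the guide's +x.
- spanner_tail (a point): tail end of the steel spanner (solids bolt_c3 to bolt_c7), 150 mm long, that sits on the nut in front of the bracket plate (guide x -16..-8 mm) and turns with the bolt: the tail is 133 mm from the bolt's axis, to the right (guide -y), at the axis' height when level, about 40 mm lower at the start.
- creamer_1: small single-portion creamer cup, 29x36x18 mm, standing on the guide's board left of the bracket; a bystander, leave it alone. Origin at the centre of its underside.
- capsule_graphite: small dark coffee capsule, 29 mm wide, 21 mm high, on the guide's board right of the bracket; a bystander, leave it alone. Origin at the centre of its underside.
- mug: dark mug, 82x119x97 mm, on the right; a bystander, leave it alone. Origin at the centre of its underside.
- pepper_mill: wooden pepper mill, 58 mm wide, 140 mm high, at the back; a bystander, leave it alone. Origin at the centre of its underside.
- salt_shaker: glass salt shaker, 44 mm wide, 90 mm high, at the back right; a bystander, leave it alone. Origin at the centre of its underside.
- tin_small: food tin, 57 mm wide, 72 mm high, on the right; a bystander, leave it alone. Origin at the centre of its underside.
- espresso_cup: pale espresso cup, 64x87x51 mm, on the left; a bystander, leave it alone. Origin at the centre of its underside.

How it is judged (in metres and radians):
On the way, in this order (a step that is already met when the one before it is completed fails the run):
1. the gauge's pointer is level with the rider, within 4 mm (y of pointer in the frame of rider_mark between -0.004 and 0.004 m), for 0.3 s.
2. the bolt head is gripped and the spanner is held level, clear of its rest (value of joint bolt between -0.1 and 0.1 rad and velocity of joint bolt between -0.2 and 0.2 rad/s and contact force between the fingers and bolt_c0 above 3 N and distance between the grasp point and head below 0.02 m and contact force between each of bolt_c3, bolt_c4, bolt_c5, bolt_c6, bolt_c7 and anything else below 0.5 N), for 0.3 s.
At the end, for the whole second after the job is handed in: The program ends while the fingers grip the bolt head (more than 3 N, grasp point within 20 mm of the head's centre), the bolt stands within 0.10 rad of spanner-level and still, nothing touches the spanner, and the gauge's pointer is still within 4 mm of the rider along the scale (all of step 1 and all of step 2); the arm keeps its last pose, push and grip.
It fails at once if a bystander is moved by more than 30 mm (distance of any of creamer_1, capsule_graphite, mug, pepper_mill, salt_shaker, tin_small, espresso_cup from where it was at the start of the episode above 0.03 m).
It also fails if it takes over 48 s, if anything falls off the work surface, if the arm or the gripper's body presses on something with over 40 N, if the wrist force passes 120 N, or if a joint passes its speed limit or range.

## Working session

There is one attempt and no reset: what is moved stays moved. The work goes in short steps, each a Python script; the robot and the scene stay as the last script left them, time stands still between calls to the robot, and variables do not carry over. Pictures are saved under pics/ and viewed, and the job is handed in when it is done.

```bash
ls; mkdir -p pics; python3 - <<'E'
from station import robot, capture, camera_params, models
import cv2, numpy as np
print(robot.current_clock())
for n in("side","top"):
    p,d=capture(n); cv2.imwrite(f"pics/{n}0.png",p); np.save(f"pics/{n}0.npy",d)
    c=camera_params(n); print(n,c)
print(robot.current_clock(), robot.current_tool_rot(), robot.current_eef_pos())
E
```

```text
pics
0.0
side {'fovy': 49.3888745162949, 'cx': 252.109791068034, 'cy': 202.35949185585687, 'k1': 0.0512087635371939, 'world_from_camera': array([[-8.68060154e-01,  3.14216136e-01, -3.84369338e-01,
         7.07235655e+01],
       [-4.96245363e-01, -5.71883724e-01,  6.53214778e-01,
         7.03742616e+02],
       [-1.45639451e-02,  7.57771223e-01,  6.52357774e-01,
         8.93920993e+02],
       [ 0.00000000e+00,  0.00000000e+00,  0.00000000e+00,
         1.00000000e+00]])}
top {'fovy': 50.78078262558123, 'cx': 258.73448725299056, 'cy': 195.48376328462365, 'k1': -0.02556924167934942, 'world_from_camera': array([[ 6.21302995e-03,  9.81811807e-01, -1.89755037e-01,
         3.40943067e+02],
       [-9.99813939e-01,  2.63376951e-03, -1.91088891e-02,
        -1.10849215e+02],
       [-1.82615619e-02,  1.89838455e-01,  9.81645494e-01,
         1.23810916e+03],
       [ 0.00000000e+00,  0.00000000e+00,  0.00000000e+00,
         1.00000000e+00]])}
0.1 [-3.11324380e+00 -4.09801211e-01  5.26211469e-04] [ 168.04141997 -627.38196508  213.75499505]
```

View pics/side0.png

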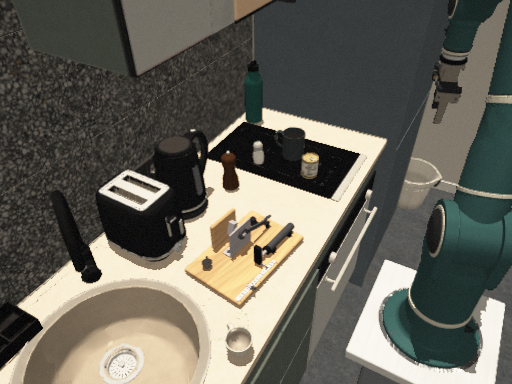

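View pics/top0.png

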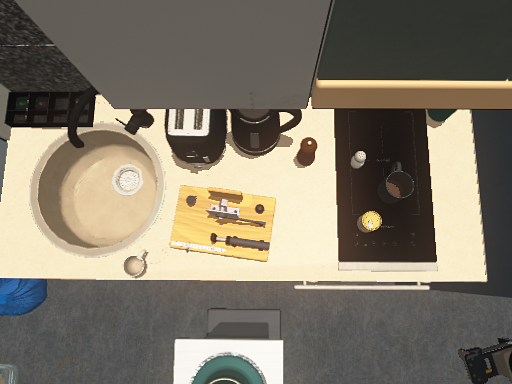

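```bash
cat > h.py <<'E'
import numpy as np, cv2
from station import robot, capture, camera_params, models
from scipy.spatial.transform import Rotation as R
def K(n):
    c=camera_params(n); f=192/np.tan(np.radians(c['fovy']/2)); return f,c
def proj(n,P):
    f,c=K(n); T=np.linalg.inv(c['world_from_camera']); P=np.atleast_2d(P)
    q=P@T[:3,:3].T+T[:3,3]; a=q[:,0]/-q[:,2]; b=-q[:,1]/-q[:,2]
    s=1+c['k1']*(a*a+b*b); return np.c_[c['cx']+f*a*s, c['cy']+f*b*s]
def ray(n,uv):
    f,c=K(n); uv=np.atleast_2d(uv).astype(float)
    x=(uv[:,0]-c['cx'])/f; y=(uv[:,1]-c['cy'])/f; a,b=x.copy(),y.copy()
    for _ in range(20):
        s=1+c['k1']*(a*a+b*b); a,b=x/s,y/s
    d=np.c_[a,-b,-np.ones_like(a)]; M=c['world_from_camera']
    return M[:3,3], d@M[:3,:3].T   # scaled so depth 1
def deproj(n,uv,depth):
    o,d=ray(n,uv); return o+d*np.atleast_1d(depth)[:,None]
def onz(n,uv,z):
    o,d=ray(n,uv); return o+d*((z-o[2])/d[:,2])[:,None]
E
python3 - <<'E'
from h import *
for n,(x0,y0,x1,y1) in {"side":(170,190,320,320),"top":(160,170,290,275)}.items():
    p=cv2.imread(f"pics/{n}0.png"); cv2.imwrite(f"pics/{n}0z.png",cv2.resize(p[y0:y1,x0:x1],None,fx=5.2,fy=5.2*0.88 if 0 else 4.6 if 0 else 5.2,interpolation=cv2.INTER_CUBIC)[:600,:800])
    d=np.load(f"pics/{n}0.npy")
    # board pts: heights map
    v,u=np.mgrid[0:384,0:512]; P=deproj(n,np.c_[u.ravel(),v.ravel()],d.ravel()).reshape(384,512,3)
    np.save(f"pics/{n}P0.npy",P)
P=np.load("pics/topP0.npy")
for uv in [(185,230),(200,195),(265,235),(30,200),(300,250)]: print(uv,P[uv[1],uv[0]].round(1))
P=np.load("pics/sideP0.npy")
for uv in [(240,285),(280,240),(200,290)]: print(uv,P[uv[1],uv[0]].round(1))
for nm in ["guide","tab_top","rider_mark","spanner_tail","gauge","creamer_1","capsule_graphite","head","pointer"]:
    for n in("top","side"):
        print(nm,n,[(np.round(x['box'],1).tolist(),round(x['confidence'],2)) for x in models.search_frame(nm,n)[:2]])
print(robot.current_clock())
E
```

```text
(185, 230) [469.4 136.1  18.2]
(200, 195) [577.3  93.6  20.6]
(265, 235) [ 455.7 -106.7   16.1]
(30, 200) [563.9 639.   -0.7]
(300, 250) [ 412.1 -213.     0.5]
(240, 285) [449.7 130.1  19.5]
(280, 240) [423.2 -46.8  40.8]
(200, 290) [541.2 183.4   1.6]
guide top [([168.6, 189.0, 273.4, 261.0], 0.78)]
guide side [([185.7, 208.6, 303.4, 306.3], 0.9), ([253.7, 245.4, 265.4, 267.1], 0.69)]
tab_top top [([209.1, 236.2, 228.3, 240.9], 0.62)]
tab_top side [([254.7, 245.0, 266.9, 267.5], 0.76), ([252.9, 145.8, 264.4, 165.1], 0.2)]
rider_mark top []
rider_mark side [([252.4, 247.0, 268.2, 266.6], 0.22)]
spanner_tail top [([215.0, 199.2, 265.7, 225.6], 0.54)]
spanner_tail side [([229.5, 217.5, 268.3, 237.0], 0.66)]
gauge top [([208.5, 235.4, 226.7, 240.4], 0.63)]
gauge side [([252.6, 244.9, 270.8, 267.4], 0.68)]
creamer_1 top []
creamer_1 side []
capsule_graphite top [([255.8, 207.4, 259.7, 212.4], 0.41)]
capsule_graphite side [([252.4, 217.4, 257.5, 227.1], 0.37)]
head top [([215.9, 197.5, 268.6, 227.4], 0.8)]
head side [([227.2, 216.7, 270.5, 241.4], 0.75)]
pointer top [([207.0, 233.8, 223.1, 239.5], 0.45)]
pointer side [([254.1, 243.0, 267.4, 269.5], 0.6)]
1.0
```

View pics/side0z.png

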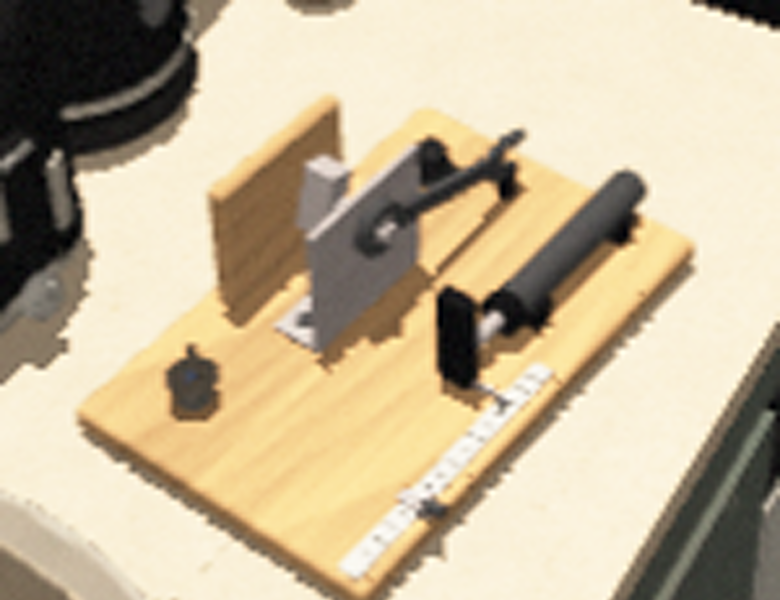

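View pics/top0z.png

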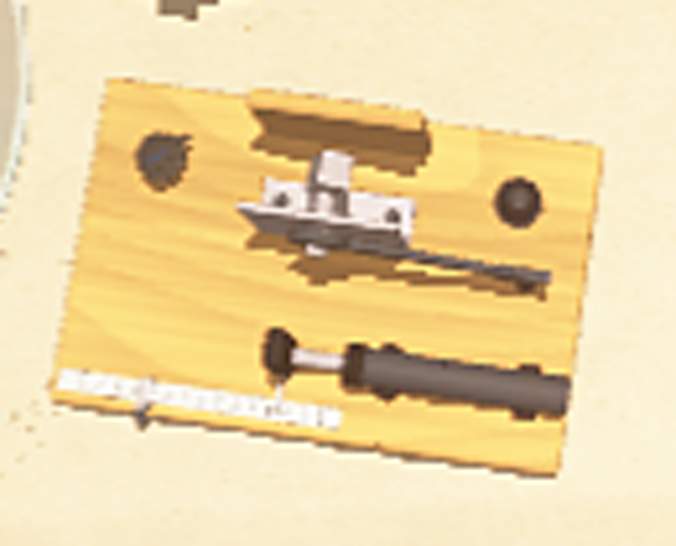

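```bash
cat > fit.py <<'E'
from h import *
from scipy.optimize import least_squares
def G(g,P):
    c,s=np.cos(g[2]),np.sin(g[2]); P=np.atleast_2d(P).astype(float)
    return np.c_[g[0]+c*P[:,0]-s*P[:,1], g[1]+s*P[:,0]+c*P[:,1], P[:,2]]
if __name__=="__main__":
    def seg(n):
        p=cv2.imread(f"pics/{n}0.png"); return p
    top=[((75,150,20),(105,78)),((75,-150,20),(603,147)),((-120,-150,0),(557,475)),((-120,150,0),(50,404))]
    side=[((75,150,20),(78,413)),((75,-150,20),(428,108)),((-120,-150,20),(693,240))]
    T=[("top",a,(160+(b[0]+.5)/5.2-.5,170+(b[1]+.5)/5.2-.5)) for a,b in top]
    S=[("side",a,(170+(b[0]+.5)/5.2-.5,190+(b[1]+.5)/5.2-.5)) for a,b in side]
    def fit(L):
        def f(g): return np.concatenate([(proj(n,G(g,a))[0]-b) for n,a,b in L])
        r=least_squares(f,[580,0,-.13]); return r.x, r.fun.reshape(-1,2)
    for L in (T,S,T+S):
        g,r=fit(L); print(g.round(4)); print(r.round(2).tolist())
    np.save("g.npy",g)
    # depth check
    for n in("top","side"):
        P=np.load(f"pics/{n}P0.npy").reshape(-1,3); c,s=np.cos(g[2]),np.sin(g[2])
        Q=np.c_[(P[:,0]-g[0])*c+(P[:,1]-g[1])*s, -(P[:,0]-g[0])*s+(P[:,1]-g[1])*c, P[:,2]]
        np.save(f"pics/{n}Q0.npy",Q.reshape(384,512,3))
        def st(m,nm):
            q=Q[m]; print(n,nm,len(q),q.mean(0).round(1),q.min(0).round(1),q.max(0).round(1))
        x,y,z=Q.T
        st((abs(y)<150)&(x>-120)&(x<75)&(z>5)&(z<30),"board")
        st((abs(y)<60)&(x>-15)&(x<8)&(z>95)&(z<120)&(y>10),"plate")
        st((abs(y)<70)&(x>40)&(x<80)&(z>85)&(z<120),"fence")
        st((x<-50)&(x>-95)&(y>-10)&(y<80)&(z>70),"tab")
        st((abs(y)<30)&(x>8)&(x<45)&(z>60)&(z<120),"head")
E
python3 fit.py
```

```text
[ 5.163433e+02  2.021430e+01 -1.368000e-01]
[[-0.27, -0.31], [-0.03, -0.35], [-0.04, 0.57], [0.34, 0.06]]
[ 5.159088e+02  1.911910e+01 -1.299000e-01]
[[-0.58, 0.13], [-0.76, -0.71], [1.32, 0.18]]
[ 5.161869e+02  1.986180e+01 -1.350000e-01]
[[-0.22, -0.18], [0.05, -0.39], [0.16, 0.54], [0.5, 0.21], [-0.93, 0.06], [-0.69, -0.57], [1.24, 0.53]]
top board 5083 [-26.9   3.8  19.6] [-119.8 -149.9    5.4] [ 74.9 149.9  30. ]
top plate 26 [ -2.8  26.8 105.3] [-13.2  11.6  96. ] [  0.8  43.7 109.7]
top fence 182 [ 56.9  -1.8 102.9] [ 52.  -50.3  85. ] [ 64.7  48.3 111.5]
top tab 34 [-74.7  14.6  82.3] [-84.7   9.   74.3] [-64.1  21.3  87.4]
top head 70 [22.6 -2.2 98. ] [  9.5 -14.2  72.3] [ 35.5  12.9 109.3]
side board 4439 [-37.7  31.4  21.4] [-119.9 -150.     5.5] [ 75. 150.  30.]
side plate 52 [ -4.   27.4 103.2] [-12.5  10.5  95.3] [  1.5  44.9 109. ]
side fence 255 [ 55.    2.9 100.3] [ 49.5 -50.5  85.1] [ 65.   48.7 112.3]
side tab 59 [-75.8  17.   81. ] [-85.7   8.7  70.3] [-63.8  22.6  89.5]
side head 104 [23.1  2.4 95.4] [  9.7 -13.6  69.6] [ 35.7  14.3 109.8]
```

```bash
python3 - <<'E'
from h import *; from fit import G
g=np.load("g.npy")
for n in("side","top"):
    p=cv2.imread(f"pics/{n}0.png"); 
    c=proj(n,G(g,(-100,45,25)))[0]; x0,y0=(c-[30,25]).astype(int); k=13
    z=cv2.resize(p[y0:y0+46,x0:x0+60],None,fx=k,fy=k,interpolation=cv2.INTER_NEAREST)
    for y in range(-10,131,10):
        a,b=[((proj(n,G(g,(xx,y,21)))[0]-[x0,y0]+.5)*k).astype(int) for xx in(-120,-112)]
        cv2.line(z,tuple(a),tuple(b),(0,0,255) if y%50 else (255,0,0),1)
    cv2.imwrite(f"pics/{n}r.png",z); print(n,x0,y0)
for n in("top","side"):
    Q=np.load(f"pics/{n}Q0.npy").reshape(-1,3); q=Q[(Q[:,0]<-90)&(Q[:,0]>-125)&(Q[:,2]>25.5)&(Q[:,1]>-20)]; print(n,q.round(1).tolist())
E
```

```text
side 228 248
top 173 220
top [[-99.4, 131.3, 26.1], [-101.1, 121.9, 25.7], [-99.8, 91.5, 25.8], [-102.7, 90.9, 26.4], [-92.3, 16.2, 28.3], [-95.4, 15.3, 31.5], [-109.1, 92.7, 26.8], [-98.4, 14.7, 32.5], [-113.2, 96.1, 36.9], [-112.7, 93.7, 33.9], [-112.2, 90.9, 33.3], [-111.5, 89.5, 25.5], [-101.0, 15.0, 26.8], [-115.9, 96.5, 32.3], [-115.6, 92.9, 35.7], [-115.4, 89.0, 40.2], [-104.1, 14.2, 29.4], [-103.5, 11.6, 26.8], [-118.8, 96.5, 30.0], [-118.5, 92.5, 34.8], [-117.9, 90.6, 29.8], [-121.8, 95.6, 31.7], [-121.3, 93.1, 29.3], [-120.9, 89.6, 32.2], [-124.2, 92.8, 28.3], [-123.7, 90.1, 27.1], [-114.4, -17.4, 26.3]]
side [[-100.8, -15.1, 25.8], [-105.1, -18.6, 25.5], [-94.3, 17.6, 35.0], [-95.8, 15.1, 33.7], [-93.3, 16.3, 29.0], [-95.7, 14.9, 29.4], [-100.6, 17.1, 34.8], [-100.5, 12.5, 30.4], [-98.4, 14.1, 26.5], [-102.4, 15.1, 30.1], [-106.9, 16.7, 34.7], [-107.2, 17.1, 31.2], [-106.8, 11.8, 26.0], [-104.1, 35.5, 26.2], [-109.6, 60.5, 26.0], [-107.3, 70.6, 26.1], [-112.0, 72.4, 27.3], [-103.1, 82.2, 26.5], [-99.3, 90.0, 27.3], [-114.4, 88.1, 36.9], [-117.2, 75.0, 25.8], [-101.5, 92.8,
[... 245 characters left out ...]
.4], [-119.3, 90.4, 34.9], [-108.5, 93.4, 25.6], [-114.6, 96.9, 33.9], [-116.1, 94.6, 32.7], [-118.8, 93.9, 34.0], [-121.8, 93.6, 36.0], [-122.4, 90.3, 33.1], [-111.5, 97.2, 27.7], [-115.0, 97.5, 30.8], [-115.1, 93.5, 26.6], [-119.4, 94.8, 31.3], [-123.0, 95.3, 34.7], [-122.8, 90.9, 30.0], [-102.1, 106.1, 25.6], [-116.7, 95.6, 26.0], [-123.6, 96.1, 31.9], [-123.7, 92.1, 27.9], [-100.5, 112.3, 26.6], [-104.2, 112.8, 26.0], [-106.8, 112.0, 27.2], [-110.1, 112.2, 25.9], [-93.6, 128.2, 25.7], [-110.2, 116.4, 26.4], [-110.5, 120.8, 27.1], [-107.5, 129.2, 25.6], [-110.5, 128.9, 27.7], [-113.9, 125.1, 26.3], [-111.7, 130.4, 26.1], [-106.0, 139.4, 27.2], [-107.4, 137.1, 25.8], [-110.1, 136.5, 27.3]]
```

View pics/sider.png

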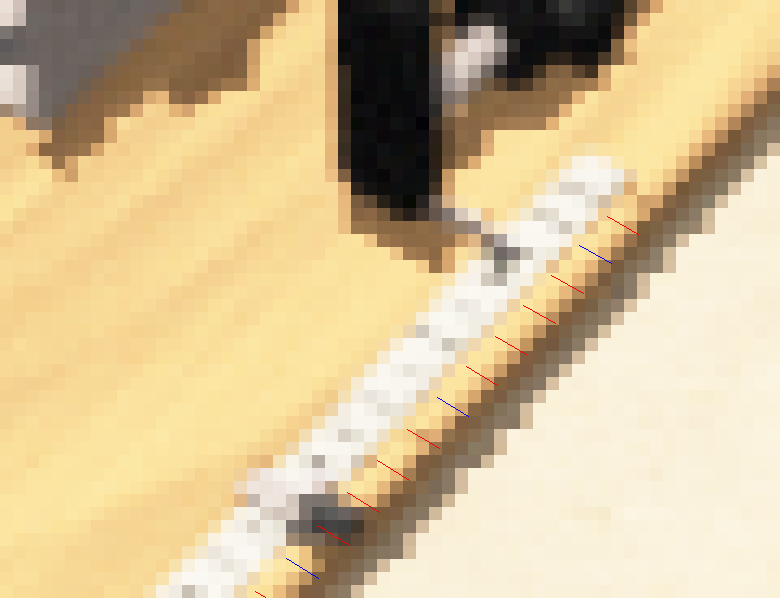

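View pics/topr.png

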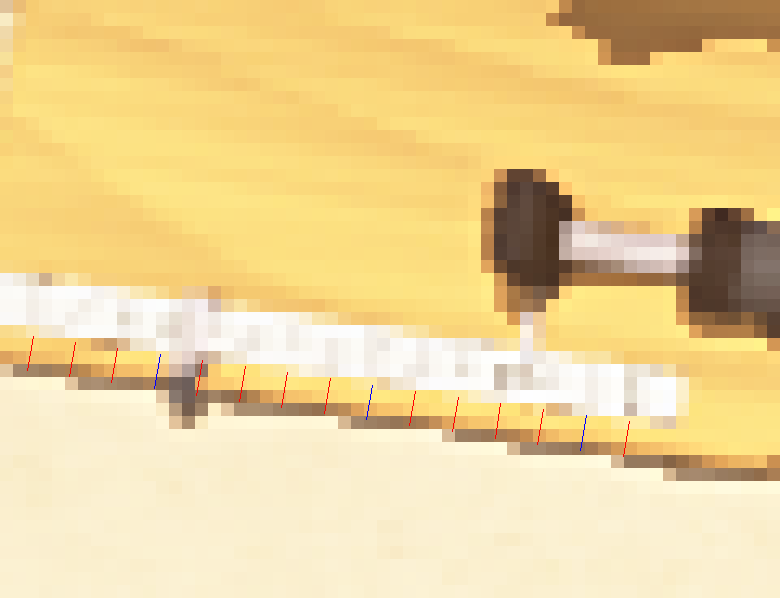

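```bash
cat >> h.py <<'E'
def frame(yaw,tilt=0,flip=False):
    # tool z down, tool y along guide y (jaws), tilt about guide x
    M=R.from_euler('z',yaw)*R.from_euler('x',tilt)*R.from_euler('x',np.pi)
    if flip: M=M*R.from_euler('z',np.pi)
    return M
E
python3 - <<'E'
from h import *; from fit import G
g=np.load("g.npy")
P=np.load("pics/topP0.npy"); S=np.load("pics/sideP0.npy")
for uv in [(250,105),(250,95),(300,100),(400,90),(400,100),(75,120),(250,125),(195,125)]: print(uv,P[uv[1],uv[0]].round(0))
for uv in [(130,60),(200,50),(132,75)]: print('s',uv,S[uv[1],uv[0]].round(0))
q=robot.current_qpos(); print(np.round(q,3))
for flip in (0,1):
    for (pt,t) in [((-75,15,200),0),((-75,15,58),0),((-75,93,58),0),((25,0,250),.3),((25,0,66),.3),((25,0,66),0),]:
        M=frame(g[2],t,flip); s=robot.inverse_kinematics(G(g,pt)[0],M.as_rotvec()); print(flip,pt,G(g,pt)[0].round(1),None if s is None else np.round(s,2))
E
```

```text
(250, 105) [630. -82. 577.]
(250, 95) [629. -83. 618.]
(300, 100) [ 628. -167.  601.]
(400, 90) [ 628. -322.  639.]
(400, 100) [ 629. -336.  598.]
(75, 120) [704. 356. 320.]
(250, 125) [730. -66. 215.]
(195, 125) [758.  94. 144.]
s (130, 60) [639. 166. 594.]
s (200, 50) [ 919. -416.  367.]
s (132, 75) [640. 167. 566.]
[ 1.266  0.467 -0.012  1.603  0.006  1.071 -0.056]
0 (-75, 15, 200) [443.9  44.8 200. ] [ 0.51  0.23 -0.76  2.06  0.19  0.93 -2.06]
0 (-75, 15, 58) [443.9  44.8  58. ] [ 0.26  0.44 -0.51  2.17  0.37  0.61 -2.23]
0 (-75, 93, 58) [454.4 122.1  58. ] [ 0.16  0.5  -0.59  2.11  0.45  0.66 -2.45]
0 (25, 0, 250) [541.   16.5 250. ] [ 0.43  0.29 -0.41  1.84 -0.22  1.02 -1.55]
0 (25, 0, 66) [541.   16.5  66. ] [ 0.37  0.54 -0.35  1.98 -0.21  0.64 -1.47]
0 (25, 0, 66) [541.   16.5  66. ] [ 0.24  0.54 -0.42  1.95  0.32  0.72 -2.08]
1 (-75, 15, 200) [443.9  44.8 200. ] [ 0.78  0.34 -1.11  2.04  0.37  0.97  0.92]
1 (-75, 15, 58) [443.9  44.8  58. ] [ 0.55  0.57 -0.88  2.16  0.68  0.72  0.65]
1 (-75, 93, 58) [454.4 122.1  58. ] [ 0.54  0.77 -1.13  2.09  0.92  0.91  0.31]
1 (25, 0, 250) [541.   16.5 250. ] [ 0.86  0.43 -0.98  1.82  0.07  1.01  1.34]
1 (25, 0, 66) [541.   16.5  66. ] [ 0.68  0.66 -0.76  1.96  0.22  0.65  1.3 ]
1 (25, 0, 66) [541.   16.5  66. ] [ 0.47  0.62 -0.72  1.94  0.57  0.79  0.86]
```

```bash
python3 - <<'E'
from h import *; from fit import G
g=np.load("g.npy")
robot.movej([-0.1,0.2,0,2.03,0,np.pi-2.23,1.3])
print(robot.current_clock(),np.round(robot.current_eef_pos(),1),np.round(robot.current_tool_rot(),3))
for flip in (0,1):
    for (pt,t) in [((-75,15,200),0),((-75,15,58),0),((-75,93,58),0),((25,0,250),.3),((25,0,66),.3),((25,0,66),0),]:
        M=frame(g[2],t,flip); s=robot.inverse_kinematics(G(g,pt)[0],M.as_rotvec()); print(flip,pt,None if s is None else np.round(s,2))
E
```

```text
3.525 [478.   13.4 197. ] [ 0.271  3.13  -0.   ]
0 (-75, 15, 200) [-0.48  0.13  0.33  2.11 -0.05  0.9  -1.82]
0 (-75, 15, 58) [-0.56  0.41  0.45  2.22 -0.32  0.57 -1.57]
0 (-75, 93, 58) [-0.69  0.44  0.43  2.17 -0.32  0.6  -1.74]
0 (25, 0, 250) [-0.31  0.26  0.47  1.89 -0.48  1.08 -1.32]
0 (25, 0, 66) [-0.25  0.53  0.42  2.02 -0.76  0.78 -0.99]
0 (25, 0, 66) [-0.5   0.53  0.51  2.   -0.39  0.7  -1.44]
1 (-75, 15, 200) [-0.15  0.14 -0.03  2.09  0.01  0.91  1.25]
1 (-75, 15, 58) [-0.15  0.38 -0.03  2.2   0.02  0.56  1.24]
1 (-75, 93, 58) [-0.28  0.42 -0.07  2.14  0.05  0.58  1.06]
1 (25, 0, 250) [ 0.09  0.25 -0.01  1.87 -0.35  1.04  1.7 ]
1 (25, 0, 66) [ 0.16  0.51 -0.09  1.99 -0.42  0.67  1.85]
1 (25, 0, 66) [-0.1   0.49  0.    1.98 -0.    0.67  1.35]
```

```bash
python3 - <<'E'
from h import *; from fit import G
g=np.load("g.npy")
M=frame(g[2],0,1).as_rotvec()
robot.move_pose(G(g,(-75,15,150))[0],M)
print(robot.move_straight(G(g,(-75,15,58))[0],max_speed=100,stop_force=8))
print(np.round(robot.current_eef_pos(),1),G(g,(-75,15,58)).round(1),np.round(robot.current_tool_rot(),3),M.round(3))
robot.grab(20); print(robot.current_width(),robot.current_clock(),np.round(robot.current_wrist_force(),1))
for n in("side","top"):
    p,d=capture(n); x0,y0,x1,y1={"side":(170,170,330,290),"top":(160,170,290,268)}[n]
    cv2.imwrite(f"pics/{n}1.png",cv2.resize(p[y0:y1,x0:x1],None,fx=5,fy=5,interpolation=cv2.INTER_CUBIC))
E
```

```text
False
[444.4  44.8  58.5] [[443.9  44.8  58. ]] [0.212 3.133 0.   ] [-0.212 -3.134  0.   ]
12.021031159631981 6.1417 [-0.4 -0.8 -0.8]
```

View pics/side1.png

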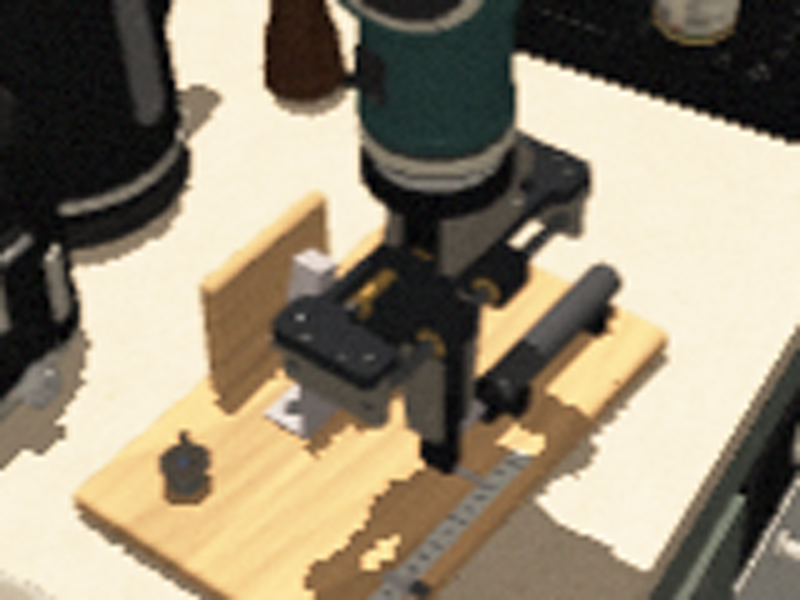

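Tab gripped: width 12.0 mm, and the side view shows the fingers straddling it at about (440,430) in the crop. Now I'll pull it to the rider.

```bash
cat > look.py <<'E'
from h import *; from fit import G
def look(tag,save=True):
    g=np.load("g.npy"); c,s=np.cos(g[2]),np.sin(g[2])
    for n in("side","top"):
        p,d=capture(n); x0,y0,x1,y1={"side":(170,190,320,306),"top":(160,175,290,268)}[n]
        cv2.imwrite(f"pics/{n}{tag}.png",p); np.save(f"pics/{n}{tag}.npy",d)
        cv2.imwrite(f"pics/{n}{tag}z.png",cv2.resize(p[y0:y1,x0:x1],None,fx=5,fy=5,interpolation=cv2.INTER_CUBIC))
        v,u=np.mgrid[0:384,0:512]; P=deproj(n,np.c_[u.ravel(),v.ravel()],d.ravel())
        Q=np.c_[(P[:,0]-g[0])*c+(P[:,1]-g[1])*s, -(P[:,0]-g[0])*s+(P[:,1]-g[1])*c, P[:,2]]
        np.save(f"pics/{n}Q{tag}.npy",Q.reshape(384,512,3))
E
python3 - <<'E'
from h import *; from fit import G; from look import look
g=np.load("g.npy")
print(robot.move_straight(G(g,(-75,93,58))[0],max_speed=60))
robot.sleep(.3)
print(np.round(robot.current_eef_pos(),1),G(g,(-75,93,58)).round(1),robot.current_width(),np.round(robot.current_wrist_force(),1),robot.current_clock())
robot.sleep(.1); look("2")
E
```

```text
False
[454.5 121.   58. ] [[454.4 122.1  58. ]] 11.763197825077274 [ 0.4 -6.1  1.1] 7.9917
```

View pics/side2z.png

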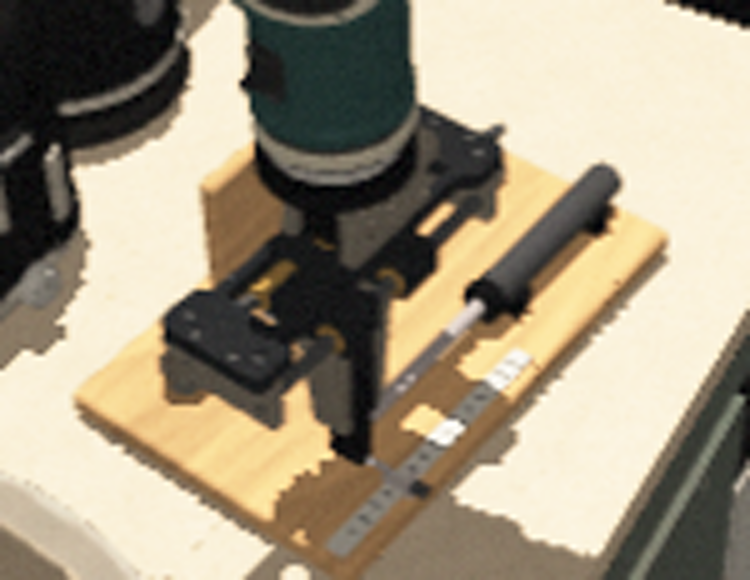

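View pics/top2z.png

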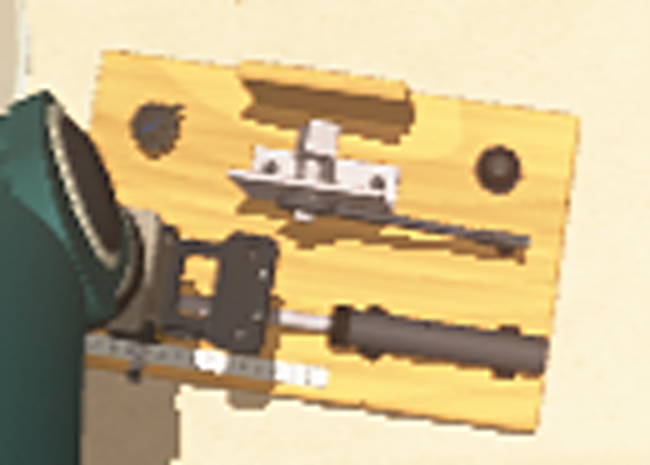

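```bash
python3 - <<'E'
from h import *; from fit import G; from look import look
g=np.load("g.npy")
robot.open_gripper(); print(robot.current_width())
robot.move_straight(G(g,(-75,93,160))[0],max_speed=150)
robot.move_pose(G(g,(25,-60,260))[0],frame(g[2],0.3,1).as_rotvec())
robot.sleep(.2)
print(np.round(robot.current_eef_pos(),1),robot.current_clock()); look("3")
for n in("top","side"):
    Q=np.load(f"pics/{n}Q3.npy").reshape(-1,3); 
    q=Q[(Q[:,0]<-91)&(Q[:,0]>-108)&(Q[:,2]>28)&(Q[:,1]>50)&(Q[:,2]<45)]; print(n,'ptr',q.round(1).tolist())
    q=Q[(Q[:,0]<-111)&(Q[:,0]>-125)&(Q[:,2]>29)&(Q[:,1]>50)&(Q[:,2]<45)]; print(n,'rider',len(q),q.mean(0))
    q=Q[(Q[:,0]<-60)&(Q[:,0]>-90)&(Q[:,2]>78)&(Q[:,1]>50)&(Q[:,2]<95)]; print(n,'tab',len(q),q.mean(0),q.min(0),q.max(0))
for n in("side","top"):
    p=cv2.imread(f"pics/{n}3.png"); 
    c=proj(n,G(g,(-100,80,25)))[0]; x0,y0=(c-[20,20]).astype(int); k=18
    z=cv2.resize(p[y0:y0+33,x0:x0+44],None,fx=k,fy=k,interpolation=cv2.INTER_NEAREST)
    for y in range(40,131,10):
        a,b=[((proj(n,G(g,(xx,y,21)))[0]-[x0,y0]+.5)*k).astype(int) for xx in(-120,-112)]
        cv2.line(z,tuple(a),tuple(b),(0,0,255) if y%50 else (255,0,0),1)
    cv2.imwrite(f"pics/{n}r3.png",z); print(n,x0,y0)
E
```

```text
91.8425846832173
[532.3 -40.5 259.2] 11.3167
top ptr [[-91.3, 91.7, 32.2], [-94.2, 91.4, 31.1], [-102.8, 90.5, 28.2], [-106.3, 92.5, 30.3]]
top rider 11 [-117.21216373   92.70829337   35.00847567]
top tab 36 [-73.76264987  91.13700744  83.07495301] [-84.22987063  85.41340641  78.03773433] [-63.25506112  97.99104226  88.07124914]
side ptr [[-94.8, 92.3, 34.4], [-97.3, 91.4, 31.3], [-99.5, 90.1, 31.6], [-100.6, 91.6, 29.9], [-104.1, 91.7, 32.7], [-104.2, 92.0, 29.1], [-107.5, 92.0, 31.6]]
side rider 19 [-118.12750434   93.09664829   34.61717844]
side tab 43 [-76.22086887  93.15320323  84.40868043] [-86.38231052  86.12465406  78.10959997] [-65.10006548  98.60057068  88.24877476]
side 230 262
top 171 223
```

View pics/sider3.png

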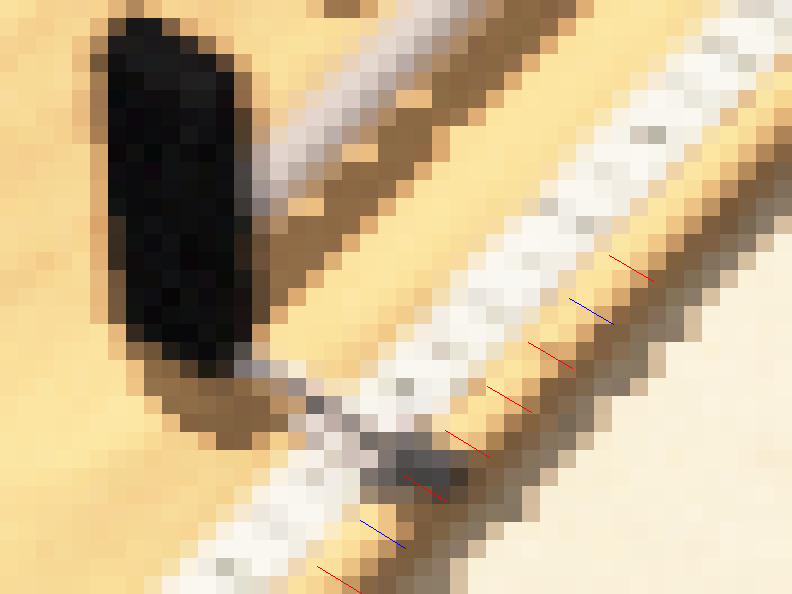

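View pics/topr3.png

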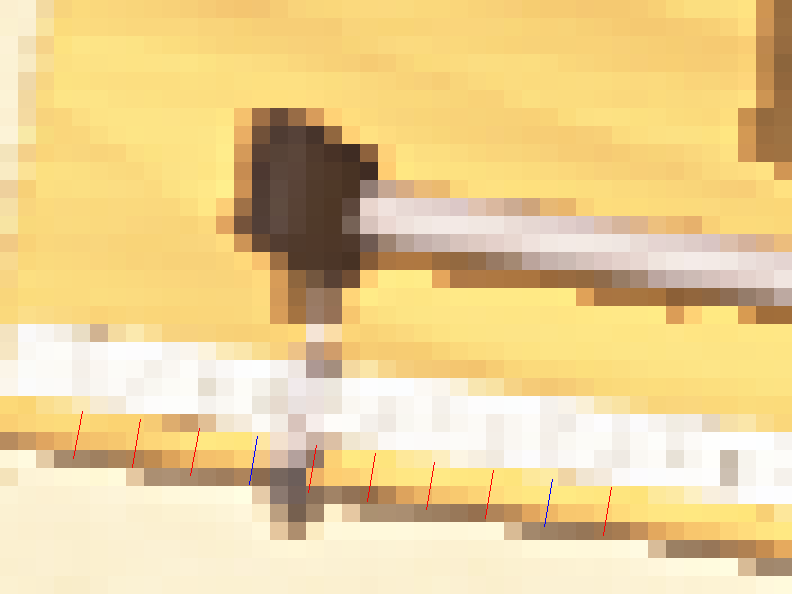

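View pics/side3z.png

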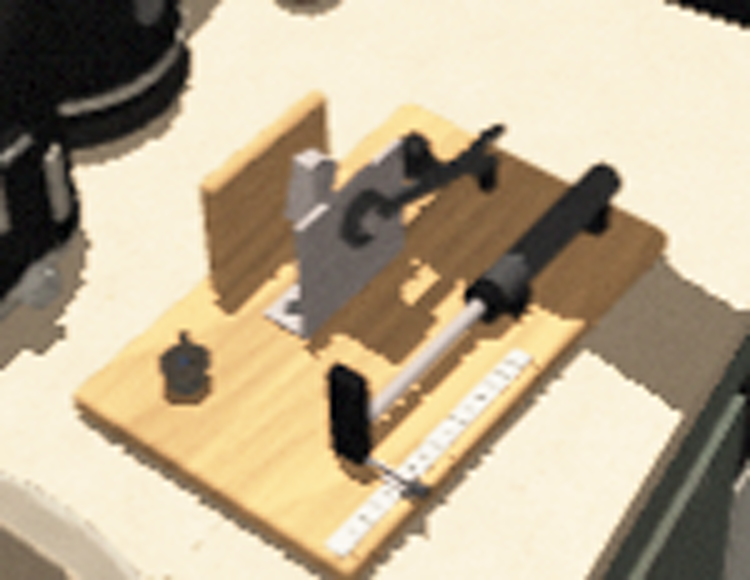

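```bash
python3 - <<'E'
from h import *; from fit import G
g=np.load("g.npy")
for n in("side","top"):
    out=[]
    for t in("0","3"):
        p=cv2.imread(f"pics/{n}{t}.png")
        c=proj(n,G(g,(-106,93,25)))[0]; x0,y0=(c-[10,9]).astype(int); k=19
        z=cv2.resize(p[y0:y0+20,x0:x0+20],None,fx=k,fy=k,interpolation=cv2.INTER_NEAREST)
        def L(a,b,col): 
            a,b=[((proj(n,G(g,q))[0]-[x0,y0]+.5)*k).astype(int) for q in(a,b)]; cv2.line(z,tuple(map(int,a)),tuple(map(int,b)),col,1)
        if t=="3":
            L((-85,92.6,31),(-108,92.6,31),(0,200,0)); L((-85,90.6,31),(-108,90.6,31),(0,200,0))
        for yy,col in((89,(0,0,255)),(97,(255,0,0))):
            L((-112,yy,36),(-100,yy,36),col); L((-112,yy,20),(-112,yy,36),col);L((-112,yy,20),(-100,yy,20),col);L((-100,yy,20),(-100,yy,36),col)
        out.append(z)
    cv2.imwrite(f"pics/{n}o.png",np.hstack(out))
E
```

```text
(no output)
```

View pics/sideo.png

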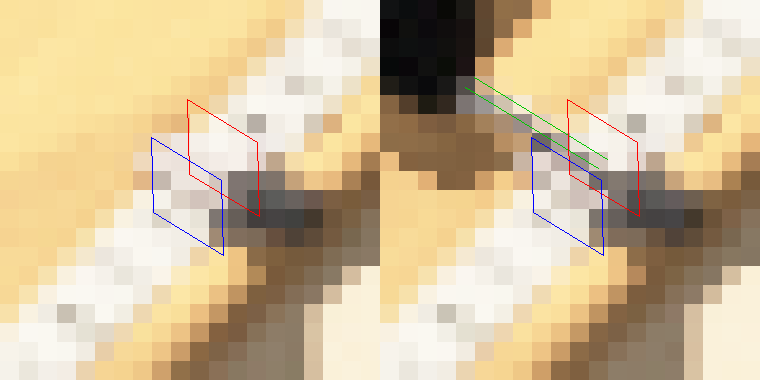

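View pics/topo.png

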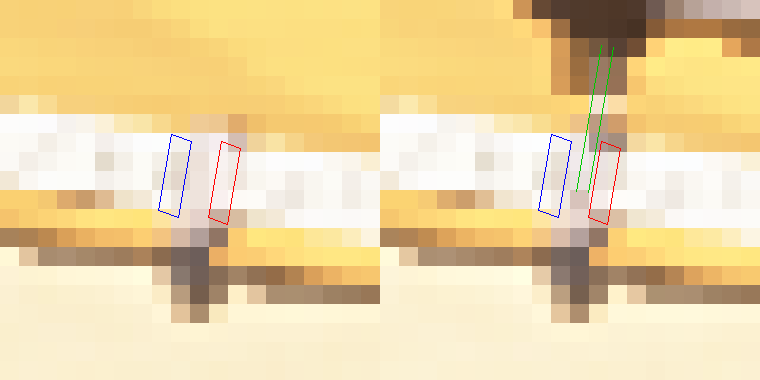

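The pointer is about 1 mm short of the rider in both views, which is inside the 4 mm tolerance, so I'm leaving it. Next is the bolt head, approached tilted by 0.30 rad.

```bash
python3 - <<'E'
from h import *; from fit import G; from look import look
g=np.load("g.npy"); a=.3
M=frame(g[2],a,1); head=G(g,(25,0,85))[0]; d=M.apply([0,0,1]); print(d)
tcp=head+19*d
robot.move_pose(tcp-110*d,M.as_rotvec()); robot.sleep(.2)
print(np.round(robot.current_eef_pos(),1),(tcp-110*d).round(1),np.round(robot.current_qpos(),2))
print(robot.move_straight(tcp,max_speed=80,stop_force=8)); robot.sleep(.2)
print(np.round(robot.current_eef_pos(),1),tcp.round(1),robot.current_clock(),np.round(robot.current_wrist_force(),1))
look("4")
E
```

```text
[ 0.03976063  0.2928332  -0.95533649]
[538.8 -11.2 173.9] [537.3 -10.1 171.9] [ 0.15  0.34 -0.01  1.93 -0.38  0.9   1.82]
False
[541.9  21.9  67.2] [541.7  22.1  66.8] 13.8083 [ 0.5  0.1 -0.4]
```

View pics/side4z.png

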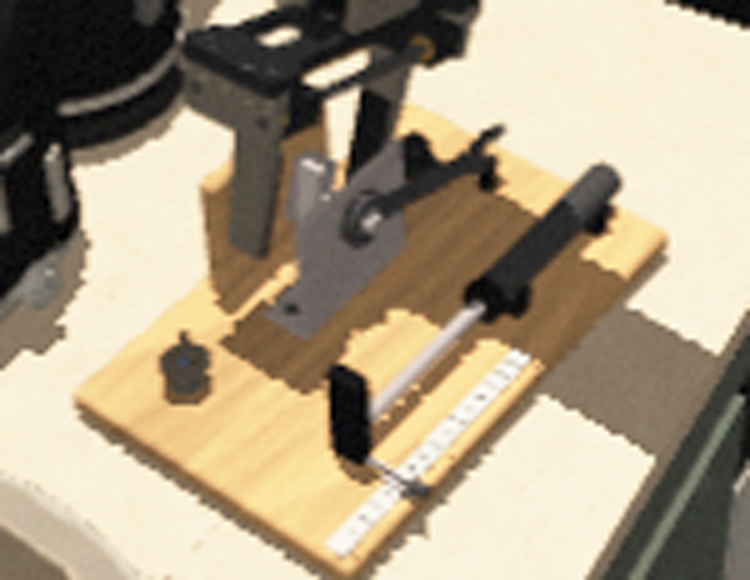

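View pics/top4z.png

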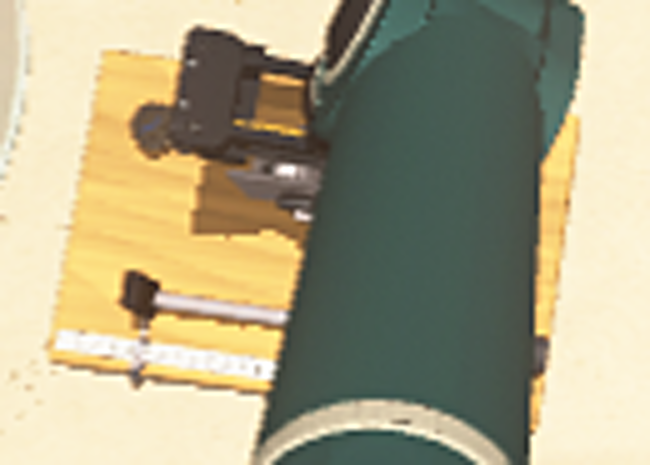

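The fingers straddle the head in the gap, with the left one at about (255,190) in the side crop and the head at (310,185). Now I'll grip it and turn it.

```bash
python3 - <<'E'
from h import *; from fit import G; from look import look
g=np.load("g.npy"); head=G(g,(25,0,85))[0]
robot.grab(40); robot.sleep(.2)
print("w",robot.current_width(),np.round(robot.current_eef_pos(),1),np.round(robot.current_wrist_force(),1))
for a in (.2,.1,0.):
    M=frame(g[2],a,1); robot.move_straight(head+19*M.apply([0,0,1]),frame=M.as_rotvec(),max_speed=20)
    print(a,robot.current_width(),np.round(robot.current_eef_pos(),1),np.round(robot.current_wrist_force(),1),np.round(robot.current_torque(),2),robot.current_clock())
robot.sleep(.4)
r=R.from_rotvec(robot.current_tool_rot()); print("z",r.apply([0,0,1]),"y",r.apply([0,1,0]))
print(np.round(robot.current_eef_pos(),1),(head+[0,0,-19]).round(1),robot.current_width())
look("5")
E
```

```text
w 17.69208659418972 [541.7  21.7  66.7] [-0.9 -1.4  0. ]
0.2 17.73888402978447 [541.4  19.9  66.3] [ 0.  -2.3 -0.1] [-0.74 -0.04 -0.2 ] 15.4833
0.1 18.01487666921926 [541.2  18.   66. ] [ 0.1 -3.3 -1.5] [-0.66 -0.08 -0.22] 15.75
0.0 17.834079268863416 [540.9  16.1  65.9] [-0.2 -2.7 -0.7] [-0.57 -0.17 -0.21] 16.0167
z [-4.96503177e-05  9.65151995e-05 -9.99999994e-01] y [1.35192875e-01 9.90819297e-01 8.89167534e-05]
[540.9  16.1  65.9] [541.   16.5  66. ] 17.604689607406993
```

View pics/side5z.png

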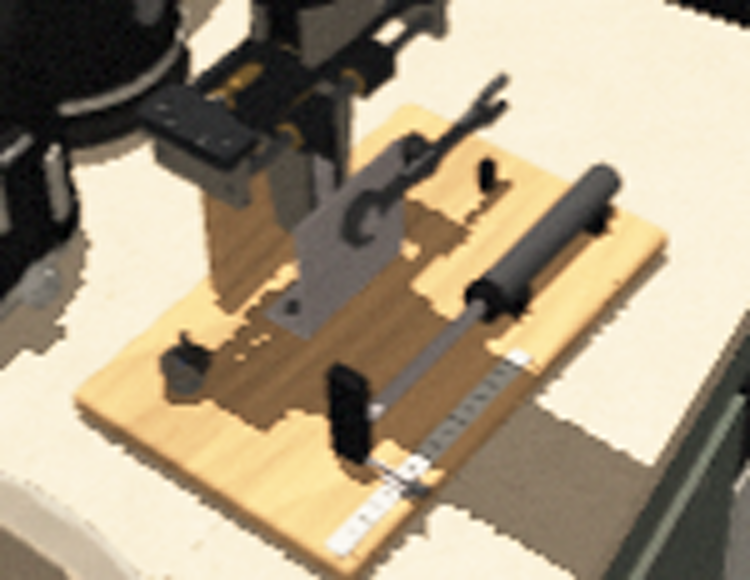

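View pics/top5z.png

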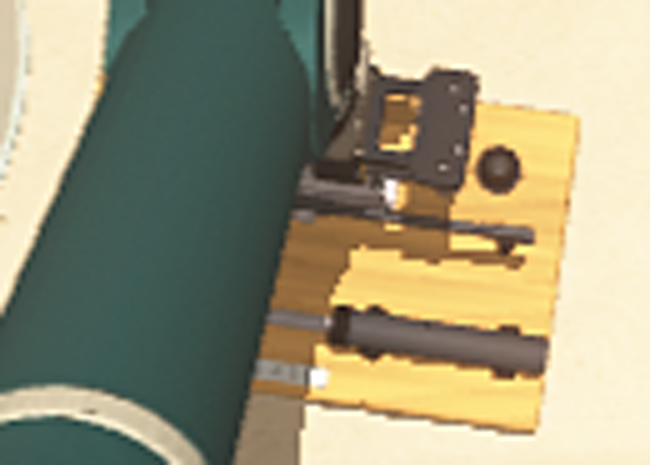

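```bash
python3 - <<'E'
from h import *
for n in("side","top"):
    Q=np.load(f"pics/{n}Q5.npy").reshape(-1,3)
    q=Q[(Q[:,0]>-22)&(Q[:,0]<-6.5)&(Q[:,1]<-50)&(Q[:,1]>-140)&(Q[:,2]>60)&(Q[:,2]<115)]
    print(n,len(q),np.polyfit(q[:,1],q[:,2],1),[q[(q[:,1]>b)&(q[:,1]<b+30)].mean(0).round(1).tolist() for b in(-140,-110,-80)])
print(robot.current_width(),np.round(robot.current_joint_vel(),4).tolist(),robot.current_clock())
E
```

```text
side 104 [-1.50559791e-02  8.86761027e+01] [[-13.2, -120.7, 91.0], [-13.9, -96.2, 89.6], [-13.2, -66.0, 89.7]]
top 83 [-5.16337376e-02  8.56211573e+01] [[-12.8, -122.6, 92.8], [-12.6, -95.9, 89.4], [-12.0, -64.6, 89.3]]
17.892946417160303 [-0.0037, -0.0013, 0.0003, -0.0011, -0.0002, 0.0023, -0.0013] 16.5167
```

```bash
python3 - <<'E'
from h import *
from station import workorder
robot.sleep(.3); print(robot.current_width(),robot.current_clock())
print(workorder.finish_job())
E
```

```text
17.632466123961162 16.8167
the job is handed in; nothing more can be done
None
```

I set the gauge, levelled the spanner and handed the job in at 16.8 s, with the gripper still holding the bolt head. No verdict is reported, so the results below are my own measurements.

- **Gauge:** I gripped the tab (12.0 mm wide) and pulled it about 77 mm left, then released it. With the arm clear, the cameras put the pointer at guide y of about 91.6 mm and the rider at about 93 mm. That is roughly 1 mm short, inside the 4 mm limit, so I left it. The side view after the bolt was turned showed it unmoved.
- **Bolt:** I reached into the gap at the head's own 0.30 rad tilt and gripped the flats at 40 N (17.7 mm wide, 18 mm nominal). I then turned the gripper upright about the bolt's axis. The tool is within 0.5 mm of its target and has stopped moving.
- **Spanner:** It stands clear of its rest, with nothing seen touching it. Depth fits gave slopes of −0.015 rad (side) and −0.05 rad (top), with the tail slightly up. Both are inside 0.10 rad, though the two cameras disagree by about 0.035 rad.
- **Other things:** In the pictures, the cup and capsule on the board look to be where they started. I did not measure any of the other things again.

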